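# Stand the clean clamp ring in its storage stand

## Robot

A 6-joint arm with a two-finger parallel gripper is mounted at the origin on a cart in front of the work surface, level with it; the furniture and walls round the work are solid. World frame = base frame: x ahead of the robot, y to its left, z up, the work surface at z = 0. Lengths are in m, angles in rad, forces in N, time in s.
With the tool pointing down it reaches from about 0.35 to 0.85 m from the base axis. Payload 8.1 kg.
Tool frame: the origin (TCP) lies at the centre of the arm's flange, where the gripper is bolted on; the fingertips stand 186 mm ahead of it and the grasp point (between the pads) lies 167 mm ahead of it; z points along the fingers, y is the line along which they close (so a half turn about z gives the same grasp; the last joint's range is limited). The gripper opens to 93 mm and grips with 3 to 60 N. Pads are 15 mm wide; open, the fingers measure 128 mm over their backs; the gripper's body (75 mm by 188 mm) begins 65 mm behind the grasp point.
Start: joints at [1.208, 0.13, 1.488, -0, 1.523, -0.085], TCP at [0.165, 0.577, 0.405] pointing down, gripper open.
Joint ranges: [-2.96, 2.96], [-0.89, 2.26], [0.02, 2.5], [-1.34, 4.48], [0, 2.73], [-2.66, 2.66]. Speed limits (rad/s): [2.39, 2.39, 2.79, 3.14, 3.14, 3.14].

## Interface

Orientations are given as a rotation vector (axis times angle).
In Python, from plant import robot gives the robot as it stands.
- The arm moves only by the tool apply_moves, never from a script. Its argument "series" is a list of rows, each a list of 2 entries, a list of its own where there are three numbers: the shift along the tool's x, y, z in mm, then the turn, a rotation vector about the tool's x, y, z in rad. A call has 1 to 12 rows; each row shifts and turns the commanded pose from where the row before left it, along the tool's axes as they then stand; what a row does not reach is not made up. A row lasts 1/12 s, in which the tool goes at most 41.7 mm and 7.16 degrees, less where a joint would pass 70% of its speed; a pose out of reach is approached as far as the arm can. A call is refused whole if a number of a shift passes 41.7 or a number of a turn 0.125, either way. A call with a gripper value outside its range is refused whole. "claw" is the opening, from 0 (shut) to 1 (fully open), set as the call begins (left out, the last holds). The fingers move at their own pace and stop on an object; "newtons" is the grip in N (left out, the last holds). Time passes only in rows, so rows that do not move let the fingers close. It gives the time, the measured TCP pose, the force, the opening and the grip force at its end, in the units of the state.
- robot.read_state(): the state, without advancing time (a new reading comes with each control period).
- robot.read_camera(name): name is "side" or "top"; returns (picture, depth): 384x512x3 uint8, blue, green, red; 384x512 float32, m along the optical axis (not along the pixel's ray), 0 where there is no reading.
- robot.calibration(name): a dict with "fx", "fy", "cx", "cy" (pixels), "D" ([k1, k2, p1, p2, k3] as OpenCV has them; the pictures are not rectified), "extrinsics" (4x4, takes a point from world to camera coordinates). Camera axes: x right, y down, z forward; pixel columns grow to the right and rows downward; lengths in m; the calibration is good to about 2 mm. A picture is of the moment at which its call begins. calibration takes no time and is no camera call.
- robot.close_job(): hands the job in; it is judged then, once.
The state is a dict: "t": time; "q": joint angles; "dq": joint speeds; "joint_torque": joint torques, N m; "tool_pos": TCP position; "orientation": TCP orientation; "force": force on the tool from outside, world axes, zero at the start; "wrist_torque": the same for the moment, N m; "opening": finger opening in m; "gripper_force": force on a finger pad.
Only numpy, scipy, OpenCV 4.12 (cv2) and the standard library are available. Lean on these libraries where they do the work, as an engineer would, in place of code of your own. Each camera call takes 0.05 s, during which the arm holds its last target. There are 200 camera calls.

## Task

The cleaned clamp ring (the black ring with the bright screw) has dried: lift it out of the white drying rest and put it away in the blue-footed storage stand. Set the rim opposite the screw into the stand's slot at a slant, under the two keepers, then straighten the ring until it stands upright, screw up, resting back against the two uprights, and let go. Leave the blue filter in the other drying rest alone.

Things in the scene. Friction and masses are not known exactly. Their poses are not given: they have to be found in the camera images.
- ring_centre (a point): centre of the clamp ring: black metal, outer diameter 65 mm, 9 mm thick, about 65 g, with a lug (12 mm wide, 9 mm thick) and bright screw on its rim. y lies in its plane from screw to opposite rim (down when the screw is up); z is its face axis (thickness), away from the rest's board. Grip the 9 mm thickness at the lug, 34 mm from here along -y, fingers pointing along +y, closing along z.
- ring_foot (a point): point of the rim opposite the screw, mid thickness, 32 mm from ring_centre along +y; same axes: this goes into the slot. At the start the ring leans screw up, its top 30 degrees from upright away from the robot, in a fixed white drying rest (board 76 mm wide, reaching 42 mm up the ring from the foot; ledge with 6 mm lip). Lift it out along its own plane (-y), 30 mm or more.
- stand_slot (a point): where ring_foot belongs: middle of the slot of the fixed storage stand, 10 mm above the bench, 2 mm above the slot's floor. x points towards the robot, to the two uprights; y along the slot (72 mm long); z up. Slot 12.5 mm wide; wall under the uprights 25 mm high, face at x = +6 mm; far wall 11 mm high, flaring outwards 33 degrees. Slot and uprights recline 7 degrees to +x, so a ring tipped up stays.
- stand_keepers (a point): point 65 mm above stand_slot, same axes, midway between the keepers: 10 mm wide bars, undersides at this height, 52 mm clear between them, reaching 16 mm to -x from the uprights' faces (at x = +14 mm up here) over the ring's shoulders. The ring goes in only with its top leaning about 25 degrees to -x (away from the robot), and is then tipped up about its foot. Between the uprights it is open.
- filter_centre (a point): centre of the blue glass filter in a black ring, diameter 45 mm, 8 mm thick, leaning in a second white drying rest like the first: to be left alone. z is its face axis.
There are look-alikes about, which are no part of the job. Leave any red look-alike of the part that bears stand_slot alone. Of the things that look like the part that bears ring_centre, the smaller one is meant.

How it is judged:
By the outcome, as a careful person would: the job done as asked, in the order asked, and still so for the second after the job is handed in, with the robot touching nothing.
It also fails if it takes over 45 s, if anything falls off the work surface, if the arm or the gripper's body presses on something with over 40 N, if the wrist force passes 120 N, or if a joint passes its speed limit or range.

## Working session

There is one attempt and no reset: what is moved stays moved. The work goes in short steps, Python scripts to look and compute and a tool call to move; the robot and the scene stay as the last step left them, time stands still between calls to the robot, and variables do not carry over. Pictures are saved under pics/ and viewed, at most 10 in all, crops included, and the job is handed in when it is done.

Besides the shell and the picture viewer there is one more tool, called after "Call:" in YAML: its name, and indented under it one key for each argument. apply_moves: Moves the arm, as the interface text tells. Its arguments: {"type":"object","properties":{"series":{"type":"array"},"claw":{"type":"number"},"newtons":{"type":"number"}},"required":["series"]}

```bash
mkdir -p pics; cat > h.py <<'E'
import numpy as np, cv2
from plant import robot
from scipy.spatial.transform import Rotation as R
def cloud(name):
    im,d=robot.read_camera(name); c=robot.calibration(name)
    K=np.array([[c['fx'],0,c['cx']],[0,c['fy'],c['cy']],[0,0,1.]]); D=np.array(c['D'],float)
    h,w=d.shape; uv=np.stack(np.meshgrid(np.arange(w),np.arange(h)),-1).reshape(-1,1,2).astype(float)
    n=cv2.undistortPoints(uv,K,D).reshape(h,w,2)
    P=np.dstack([n[...,0]*d,n[...,1]*d,d]); E=np.array(c['extrinsics'])
    W=(P-E[:3,3])@E[:3,:3]; W[d==0]=np.nan
    return im,d,W
E
python3 - <<'E'
from h import *
for n in('side','top'):
    im,d,W=cloud(n); np.savez(f'{n}.npz',im=im,W=W); cv2.imwrite(f'pics/{n}0.png',im)
    E=np.array(robot.calibration(n)['extrinsics']); print(n,-E[:3,:3].T@E[:3,3],E[2,:3],(d==0).mean())
s=robot.read_state();print(s['t'],s['tool_pos'],s['orientation'],s['force'],s['opening'])
E
```

```text
side [0.60087461 0.84455601 1.27302248] [-0.0187513  -0.56790653 -0.82287943] 0.0040740966796875
top [0.49065143 0.02380337 0.93761154] [ 0.11403446 -0.02696655 -0.99311074] 0.004002888997395833
0.1 [0.16444202 0.57681675 0.40382888] [-4.34879518e-01 -3.11095925e+00  2.45960534e-03] [ 0.67654102 -0.50939269 -0.08509788] 0.09266676696634697
```

View pics/side0.png

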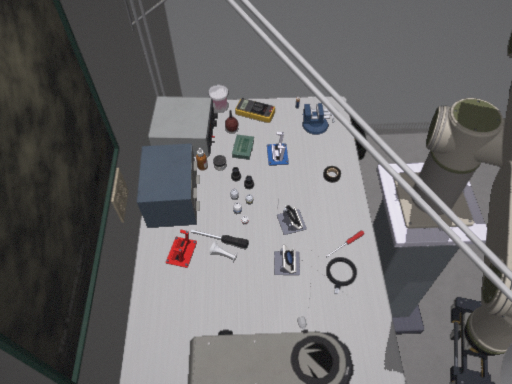

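View pics/top0.png

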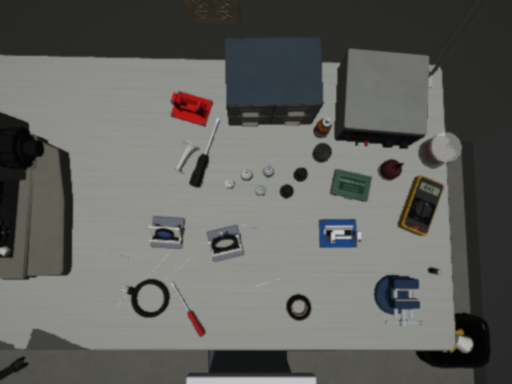

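Side view: the filter rest is at (287,262), the clamp-ring rest at (291,219), the blue stand at (278,153), and the red look-alike stand at (181,250). Top view: the ring rest is at (225,243), the filter rest at (166,233), and the blue stand at (340,233). There is a large ring with a lug lying flat at (150,298) and a small brownish ring at (298,307). The ring that fits is the smaller lugged one leaning at (225,243). I'll check it in an enlarged crop.

```bash
python3 - <<'E'
from h import *
T=np.load('top.npz');S=np.load('side.npz')
a=lambda im,u,v,r=25,f=8:cv2.resize(im[v-r:v+r,u-r:u+r],None,fx=f,fy=f,interpolation=cv2.INTER_CUBIC)
r1=np.hstack([a(T['im'],225,243,r=22,f=6),a(T['im'],340,233,r=22,f=6)])
r2=np.hstack([a(S['im'],291,219,r=22,f=6),a(S['im'],278,153,r=22,f=6)])
o=np.vstack([r1,r2]); o=np.clip(o.astype(float)*1.3,0,255).astype(np.uint8); cv2.imwrite('pics/crop.png',o)
np.set_printoptions(precision=3,suppress=True,linewidth=200)
for n,(X,u,v) in {'ring':(T,225,243),'stand':(T,340,233),'ringS':(S,291,219),'standS':(S,278,153)}.items():
    W=X['W'][v-25:v+25,u-25:u+25].reshape(-1,3); W=W[W[:,2]>.006]; print(n,len(W),W.min(0),W.max(0),W.mean(0))
    print(np.median(X['W'][v-25:v+25,u-25:u+25,2]))
E
```

```text
ring 907 [0.428 0.024 0.006] [0.518 0.116 0.096] [0.473 0.07  0.031]
nan
stand 1085 [ 0.442 -0.273  0.006] [ 0.557 -0.168  0.087] [ 0.499 -0.215  0.02 ]
nan
ringS 481 [ 0.396 -0.034  0.006] [0.558 0.154 0.097] [0.474 0.078 0.027]
nan
standS 430 [ 0.411 -0.338  0.006] [ 0.59  -0.106  0.086] [ 0.501 -0.21   0.024]
nan
```

View pics/crop.png

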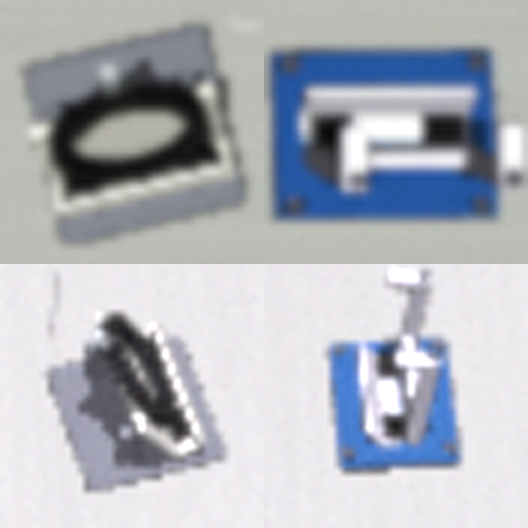

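The crop shows a black ring with a bright screw, at about top pixel (221,233), leaning on its white rest. The blue stand has two keepers at about top (333,246) and (359,245). The targets are confirmed, so I'll measure them now.

```bash
cat > m.py <<'E'
from h import *
np.set_printoptions(precision=4,suppress=True,linewidth=200)
T=np.load('top.npz');S=np.load('side.npz')
def reg(X,u,v,r=25):
    s=np.s_[v-r:v+r,u-r:u+r]; W=X['W'][s].reshape(-1,3); im=X['im'][s].reshape(-1,3).astype(int)
    k=~np.isnan(W[:,0]); return W[k],im[k]
for X,u,v in((T,225,243),(S,291,219)):
    W,im=reg(X,u,v); print('bench',np.median(W[(W[:,2]<.005)&(im.mean(1)>130),2]))
    k=(im.max(1)<60)&(W[:,2]>.02)&(np.hypot(W[:,0]-.475,W[:,1]-.07)<.05); P=W[k]
    for _ in range(8):
        c=P.mean(0); U,s,Vt=np.linalg.svd(P-c); n=Vt[2]; n=n*np.sign(n[2]); r=(P-c)@n; P=P[abs(r)<max(.003,2*r.std())] if _<7 else P
    y=np.cross(np.cross(n,[0,0,-1]),n); y/=np.linalg.norm(y); x=np.cross(y,n)
    ab=np.c_[(P-c)@x,(P-c)@y]; (cc,rr)=cv2.minEnclosingCircle(ab.astype(np.float32)[np.hypot(*ab.T)<.045])
    print(len(P),'n',n,'lean',np.degrees(np.arccos(n[2])),'yaw',np.degrees(np.arctan2(n[1],n[0])),'c',c,'circ',cc,rr,'ext',ab.min(0),ab.max(0),'rms',r.std())
    b=(im.min(1)>150)&(W[:,2]>.05); print('bright',W[b])
for X,u,v in((T,340,233),(S,278,153)):
    W,im=reg(X,u,v)
    bl=(im[:,0]-im[:,2]>70)&(W[:,2]<.012)&(np.hypot(W[:,0]-.5,W[:,1]+.215)<.07); B=W[bl]; rc=cv2.minAreaRect((B[:,:2]*1000).astype(np.float32)); print('base',len(B),rc,B[:,2].mean())
    k=(W[:,2]>.066)&(W[:,2]<.1)&(np.hypot(W[:,0]-.5,W[:,1]+.215)<.07); print('high',W[k][np.argsort(W[k][:,1])])
E
python3 m.py
```

```text
bench 0.0008209063958597822
183 n [-0.8427 -0.2085  0.4964] lean 60.23667889239959 yaw -166.10047665330043 c [0.4724 0.07   0.0537] circ (0.00012167549721198156, 0.003209866350516677) 0.04209907352924347 ext [-0.0315 -0.0386] [0.0303 0.0344] rms 0.0013958587085110778
bright [[0.4931 0.0393 0.0531]
 [0.4907 0.0392 0.0545]
 [0.4759 0.1061 0.0541]
 [0.4759 0.1035 0.0562]
 [0.4735 0.1085 0.0533]
 [0.4735 0.1063 0.0521]]
bench -0.00019908768914806742
84 n [-0.8379 -0.2074  0.5049] lean 59.67826451873007 yaw -166.09541078437815 c [0.4716 0.0774 0.0498] circ (0.0031480349134653807, -0.002193837659433484) 0.038769375532865524 ext [-0.032  -0.0408] [0.0279 0.0328] rms 0.002252222907072436
bright [[0.4928 0.0384 0.0518]
 [0.4937 0.0468 0.0588]
 [0.5004 0.0767 0.0932]
 [0.4976 0.0795 0.0973]
 [0.5006 0.0799 0.0925]
 [0.4977 0.0813 0.0945]
 [0.4756 0.1036 0.0528]
 [0.4731 0.1111 0.053 ]]
base 381 ((500.5261535644531, -216.7127685546875), (66.17235565185547, 91.74848175048828), 0.4545547068119049) 0.009028675571963227
high [[ 0.5    -0.2506  0.0819]
 [ 0.486  -0.2504  0.0814]
 [ 0.4953 -0.25    0
[... 3629 characters left out ...]
 0.5019 -0.1874  0.0788]
 [ 0.4815 -0.1852  0.0803]
 [ 0.4954 -0.1838  0.0827]
 [ 0.4989 -0.1831  0.0837]
 [ 0.4781 -0.1829  0.0776]
 [ 0.4853 -0.1823  0.0839]
 [ 0.4813 -0.182   0.0683]
 [ 0.4886 -0.182   0.0791]
 [ 0.5022 -0.1819  0.0747]
 [ 0.492  -0.1817  0.0797]
 [ 0.4882 -0.1815  0.0692]
 [ 0.4818 -0.1809  0.0801]
 [ 0.492  -0.1804  0.0759]
 [ 0.4889 -0.1803  0.0863]
 [ 0.4991 -0.1801  0.0819]
 [ 0.4851 -0.18    0.0761]
 [ 0.4989 -0.1799  0.0769]
 [ 0.4882 -0.1798  0.066 ]
 [ 0.4886 -0.1796  0.0767]
 [ 0.4818 -0.1793  0.0767]
 [ 0.4854 -0.1793  0.0822]
 [ 0.5026 -0.1789  0.0835]
 [ 0.4957 -0.1782  0.0787]
 [ 0.4958 -0.1781  0.084 ]
 [ 0.4852 -0.1778  0.0734]
 [ 0.482  -0.1736  0.0729]]
```

```bash
cat > m2.py <<'E'
from h import *
from scipy.optimize import least_squares
np.set_printoptions(precision=4,suppress=True,linewidth=200)
T=np.load('top.npz');S=np.load('side.npz')
def ray(name,uv):
    c=robot.calibration(name);K=np.array([[c['fx'],0,c['cx']],[0,c['fy'],c['cy']],[0,0,1.]]);E=np.array(c['extrinsics'])
    n=cv2.undistortPoints(np.array(uv,float).reshape(-1,1,2),K,np.array(c['D'],float)).reshape(-1,2)
    return -E[:3,:3].T@E[:3,3], np.c_[n,np.ones(len(n))]@E[:3,:3]
n=np.array([-.8427,-.2085,.4964]);n/=np.linalg.norm(n);c=np.array([.4724,.07,.0537])
y=np.cross(np.cross(n,[0,0,-1]),n); y/=np.linalg.norm(y); x=np.cross(y,n); print('x',x,'y',y)
def cast(name,uv,q=c):
    o,d=ray(name,uv); t=((q-o)@n)/(d@n); P=o+d*t[:,None]; return np.c_[(P-c)@x,(P-c)@y]
for name,X,u,v in(('top',T,225,243),):
    r=20;f=8; g=cv2.resize(X['im'][v-r:v+r,u-r:u+r].max(2),None,fx=f,fy=f,interpolation=cv2.INTER_CUBIC)
    for th in(65,85):
        cs,h=cv2.findContours((g<th).astype(np.uint8),cv2.RETR_CCOMP,cv2.CHAIN_APPROX_NONE)
        for i,k in enumerate(cs):
            if cv2.contourArea(k)<2000: continue
            uv=(k.reshape(-1,2)+.5)/f-.5+[u-r,v-r]; ab=cast(name,uv)
            a=np.degrees(np.arctan2(ab[:,1],ab[:,0])); s=(np.abs(np.sin(np.radians(a)))<.8)
            q=ab if h[0][i][3]>=0 else ab[s]
            F=least_squares(lambda p:np.hypot(q[:,0]-p[0],q[:,1]-p[1])-p[2],[0,0,.03],loss='soft_l1',f_scale=.001)
            print(th,'hole' if h[0][i][3]>=0 else 'outer',F.x,'ext',ab.min(0),ab.max(0),np.abs(F.fun).mean())
# stand profile
W=T['W'].reshape(-1,3);W=W[~np.isnan(W[:,0])]
for lo,hi in((-.238,-.225),(-.205,-.195)):
    k=(W[:,1]>lo)&(W[:,1]<hi)&(W[:,0]>.46)&(W[:,0]<.54);Q=W[k];Q=Q[np.argsort(Q[:,0])]
    b=np.round(Q[:,0]/.0024).astype(int); print([(round(Q[b==i,0].mean()*1e3),round(float(np.median(Q[b==i,2])*1e3))) for i in np.unique(b)])
E
python3 m2.py
```

```text
x [-0.2402  0.9707  0.    ] y [-0.4819 -0.1192 -0.8681]
65 outer [-0.0011  0.0048  0.036 ] ext [-0.032  -0.0523] [0.0312 0.0348] 0.0035431897692977717
65 hole [-0.001  -0.0025  0.0203] ext [-0.0233 -0.0226] [0.0219 0.0174] 0.000877456815848614
85 outer [-0.0026  0.0021  0.0379] ext [-0.0346 -0.0555] [0.0324 0.0367] 0.004638017688896943
85 hole [-0.001  -0.0025  0.0187] ext [-0.0223 -0.0206] [0.0208 0.0156] 0.0010402065924827915
[(462, 1), (465, 8), (468, 8), (470, 9), (473, 8), (475, 9), (478, 8), (480, 7), (483, 10), (485, 10), (488, 35), (490, 36), (493, 33), (495, 20), (498, 13), (500, 11), (503, 13), (506, 12), (508, 15), (511, 13), (513, 18), (515, 22), (518, 25), (521, 12), (523, 9), (526, 10), (528, 9), (531, 9), (534, 9), (536, 7), (539, 1)]
[(462, -2), (462, 2), (465, 8), (467, 8), (470, 9), (472, 9), (475, 9), (488, 33), (490, 32), (493, 36), (495, 14), (498, 12), (503, 15), (505, 16), (505, 12), (508, 13), (510, 14), (513, 17), (515, 21), (518, 23), (521, 6), (523, 10), (526, 10), (528, 10), (531, 9), (533, 10), (536, 1), (539, 2), (539, 1)]
```

```bash
cat > g.py <<'E'
from h import *
np.set_printoptions(precision=4,suppress=True,linewidth=200)
n=np.array([-.8427,-.2085,.4964]);n/=np.linalg.norm(n);c=np.array([.4724,.07,.0537])
y=np.cross(np.cross(n,[0,0,-1]),n); y/=np.linalg.norm(y); x=np.cross(y,n)
ctr=c+.004*y-.005*n
def frame(z,yy): return np.c_[np.cross(yy,z),yy,z]
def goto(p,Rt,label=''):
    s=robot.read_state(); Rc=R.from_rotvec(s['orientation']); p0=np.array(s['tool_pos'])
    w=(Rc.inv()*R.from_matrix(Rt)).as_rotvec(); d=p-p0
    print(label,'t',round(s['t'],2),'turn',w,'norm deg',np.degrees(np.linalg.norm(w)),'shift mm now-frame',1e3*Rc.inv().apply(d),'in target-frame',1e3*Rt.T@d,'F',np.array(s['force']),'open',s['opening'],s['gripper_force'])
    return w
def graspT(back=0,up=.036,sg=1):
    Rt=frame(y,sg*n); return ctr-up*y-(.167+back)*y, Rt
E
python3 - <<'E'
from g import *
s=robot.read_state();print(R.from_rotvec(s['orientation']).as_matrix(),s['q'],ctr)
for sg in(1,-1):
    p,Rt=graspT(.08,sg=sg);print(p);goto(p,Rt)
E
```

```text
[[-0.9617  0.2742 -0.0006]
 [ 0.2742  0.9617 -0.0015]
 [ 0.0002 -0.0016 -1.    ]] [ 1.2076  0.1311  1.4891  0.      1.523  -0.0854] [0.4747 0.0706 0.0477]
[0.6111 0.1043 0.2934]
 t 0.1 turn [-0.3143  0.5393 -2.0365] norm deg 122.03869065424928 shift mm now-frame [-559.0815 -331.7511  110.8526] in target-frame [ 565.9462 -332.6442  -63.0237] F [ 0.6765 -0.5094 -0.0851] open 0.09266676696634697 0.0
[0.6111 0.1043 0.2934]
 t 0.1 turn [0.4688 0.2732 1.0256] norm deg 66.48089766677506 shift mm now-frame [-559.0815 -331.7511  110.8526] in target-frame [-565.9462  332.6442  -63.0237] F [ 0.6765 -0.5094 -0.0851] open 0.09266676696634697 0.0
```

```bash
python3 - <<'E'
from g import *
W=np.vstack([np.load('top.npz')['W'].reshape(-1,3),np.load('side.npz')['W'].reshape(-1,3)]);W=W[~np.isnan(W[:,0])]
W=W[(W[:,2]<.6)]
for x0 in np.arange(0.1,.8,.05):
    print(round(x0,2),[int(1e3*np.percentile(q,97)) if len(q:=W[(abs(W[:,0]-x0)<.025)&(abs(W[:,1]-y0)<.025)&(W[:,2]>-.05),2])>3 else -1 for y0 in np.arange(-.3,.65,.05)])
E
```

```text
0.1 [-1, -1, -1, 4, 13, 379, 380, 352, 16, 5, -1, 599, 598, -1, -1, -1, -1, -1, -1]
0.15 [-1, -1, -1, 3, 3, 3, 4, 3, 4, 3, -1, -1, 599, 598, 599, -1, 348, 348, 482]
0.2 [3, 4, 3, 3, 4, 3, 4, 4, 3, 3, 4, 4, 3, 3, 3, 596, 596, 580, 551]
0.25 [4, 4, 4, 4, 4, 4, 4, 4, 14, 17, 4, 4, 4, 4, 4, 4, 4, 589, 597]
0.3 [62, 4, 5, 20, 21, 4, 4, 4, 4, 16, 13, 15, 14, 4, 4, 4, 4, 4, 2]
0.35 [80, 4, 4, 19, 21, 4, 4, 3, 4, 4, 15, 14, 15, 4, 4, 3, 3, 3, 3]
0.4 [78, 4, 4, 4, 4, 4, 4, 4, 4, 4, 3, 14, 4, 4, 5, 44, 50, 62, 356]
0.45 [4, 10, 11, 5, 4, 4, 4, 38, 58, 4, 25, 10, 4, 4, 4, 46, 52, 366, 367]
0.5 [4, 84, 83, 10, 4, 4, 4, 78, 86, 4, 57, 54, 5, 4, 4, 47, 363, 367, 367]
0.55 [4, 10, 11, 7, 4, 4, 4, 4, 4, 4, 10, 9, 4, 4, 4, 48, 54, 366, 367]
0.6 [25, 26, 25, 4, 41, 30, 37, 28, 4, 27, 4, 4, 3, 4, 4, 48, 56, 366, 366]
0.65 [30, 26, 25, 41, 45, 43, 46, 38, 5, 29, 26, 4, 4, 4, 4, 162, 192, 367, 366]
0.7 [27, 4, 37, 37, 4, 4, 4, 3, 21, 40, 28, 3, 4, 4, 4, 164, 192, 366, 366]
0.75 [113, 113, 112, 86, 31, 4, 103, 29, 16, 4, 22, 4, 4, 4, 4, 3, 3, 355, 361]
```

Call:
apply_moves:
  series:
    - [[-34,-20,0],[0,0,0]]
    - [[-34,-20,0],[0,0,0]]
    - [[-34,-20,0],[0,0,0]]
    - [[-34,-20,0],[0,0,0]]
    - [[-34,-20,0],[0,0,0]]
    - [[-34,-20,0],[0,0,0]]
    - [[-34,-20,0],[0,0,0]]
    - [[-34,-20,0],[0,0,0]]
    - [[-34,-20,0],[0,0,0]]
    - [[-34,-20,0],[0,0,0]]
    - [[-34,-20,0],[0,0,0]]
    - [[-34,-20,0],[0,0,0]]
  claw: 0.4
  newtons: 25

```text
t: 1.1
tool_pos: [0.4919, 0.2326, 0.4044]
orientation: [-0.435, -3.111, 0.0]
force: [0.1, 0.7, -0.6]
opening: 0.0368
gripper_force: 0.0
```

Call:
apply_moves:
  series:
    - [[0,0,0],[0.0426,0.0248,0.0932]]
    - [[0,0,0],[0.0426,0.0248,0.0932]]
    - [[0,0,0],[0.0426,0.0248,0.0932]]
    - [[0,0,0],[0.0426,0.0248,0.0932]]
    - [[0,0,0],[0.0426,0.0248,0.0932]]
    - [[0,0,0],[0.0426,0.0248,0.0932]]
    - [[0,0,0],[0.0426,0.0248,0.0932]]
    - [[0,0,0],[0.0426,0.0248,0.0932]]
    - [[0,0,0],[0.0426,0.0248,0.0932]]
    - [[0,0,0],[0.0426,0.0248,0.0932]]
    - [[0,0,0],[0.0426,0.0248,0.0932]]
    - [[0,0,0],[0,0,0]]

```text
t: 2.1
tool_pos: [0.4912, 0.2341, 0.4035]
orientation: [-1.706, -2.17, 0.58]
force: [0.2, -0.3, 0.1]
opening: 0.0375
gripper_force: 0.0
```

```bash
python3 - <<'E'
from g import *
p,Rt=graspT(.08,sg=-1);goto(p,Rt)
E
```

```text
t 2.1 turn [-0.0031 -0.0019 -0.0039] norm deg 0.3040849234803717 shift mm now-frame [-154.3742  129.3865   52.5985] in target-frame [-154.7705  128.6259   53.2948] F [ 0.2115 -0.3291  0.0572] open 0.037489078217997344 0.0
```

Call:
apply_moves:
  series:
    - [[-25.7,21.5,8.8],[0,0,0]]
    - [[-25.7,21.5,8.8],[0,0,0]]
    - [[-25.7,21.5,8.8],[0,0,0]]
    - [[-25.7,21.5,8.8],[0,0,0]]
    - [[-25.7,21.5,8.8],[0,0,0]]
    - [[-25.7,21.5,8.8],[0,0,0]]
    - [[0,0,0],[0,0,0]]
    - [[0,0,0],[0,0,0]]

```text
t: 2.77
tool_pos: [0.6116, 0.1041, 0.2925]
orientation: [-1.7, -2.176, 0.578]
force: [-0.6, -0.6, 0.0]
opening: 0.037
gripper_force: 0.0
```

```bash
python3 - <<'E'
from g import *
p,Rt=graspT(.0,sg=-1);goto(p,Rt)
im,d,W=cloud('side');u,v=291,205;r=45
cv2.imwrite('pics/pre.png',cv2.resize(im[v-r:v+r,u-r:u+r],None,fx=6,fy=6,interpolation=cv2.INTER_CUBIC))
E
```

```text
t 2.77 turn [-0.0015 -0.0015  0.002 ] norm deg 0.16785289728490793 shift mm now-frame [ 0.2165 -0.7683 79.4086] in target-frame [ 0.3348 -0.8847 79.407 ] F [-0.606  -0.5664  0.0353] open 0.03703275793603046 0.0
```

View pics/pre.png

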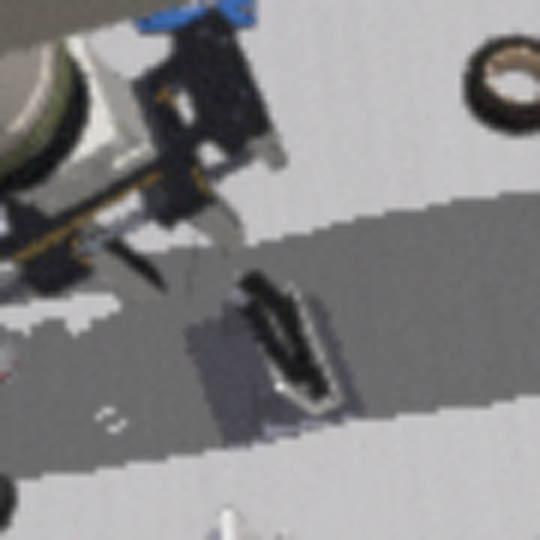

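The fingers are still about 60 mm short: the tips are at crop (155,285) and (240,240), the lug at (245,282). I'll check that alignment by projection.

```bash
python3 - <<'E'
from g import *
s=robot.read_state();Rc=R.from_rotvec(s['orientation']).as_matrix();p=np.array(s['tool_pos'])
tip=p+Rc[:,2]*.186; h=.0185
pts=np.array([tip+Rc[:,1]*h,tip-Rc[:,1]*h,tip,ctr,ctr-.040*y,ctr+.0325*y,ctr-.04*y+.0045*n,ctr-.04*y-.0045*n])
for name in('side',):
    c=robot.calibration(name);E=np.array(c['extrinsics']);K=np.array([[c['fx'],0,c['cx']],[0,c['fy'],c['cy']],[0,0,1.]])
    q,_=cv2.projectPoints(pts,cv2.Rodrigues(E[:3,:3])[0],E[:3,3],K,np.array(c['D'],float));q=q.reshape(-1,2);print((q-[246,160])*6+2.5)
E
```

```text
[[160.6421 277.6612]
 [222.8857 242.0868]
 [191.6482 259.9395]
 [274.7748 326.1536]
 [241.8448 299.2289]
 [300.4966 347.184 ]
 [249.2245 295.0904]
 [234.4781 303.3603]]
```

Call:
apply_moves:
  series:
    - [[0.5,-0.4,15],[0,0,0]]
    - [[0.5,-0.4,15],[0,0,0]]
    - [[0,0,15],[0,0,0]]
    - [[0,0,12],[0,0,0]]
    - [[0,0,10],[0,0,0]]
    - [[0,0,7],[0,0,0]]
    - [[0,0,5.4],[0,0,0]]
    - [[0,0,0],[0,0,0]]
    - [[0,0,0],[0,0,0]]

```text
t: 3.57
tool_pos: [0.5725, 0.0971, 0.2267]
orientation: [-1.703, -2.178, 0.576]
force: [-0.2, -0.2, 1.3]
opening: 0.0375
gripper_force: 0.0
```

Call:
apply_moves:
  series:
    - [[0,0,0],[0,0,0]]
    - [[0,0,0],[0,0,0]]
    - [[0,0,0],[0,0,0]]
    - [[0,0,0],[0,0,0]]
    - [[0,0,0],[0,0,0]]
    - [[0,0,0],[0,0,0]]
    - [[0,0,0],[0,0,0]]
    - [[0,0,0],[0,0,0]]
  claw: 0.0
  newtons: 25

```text
t: 4.23
tool_pos: [0.5725, 0.0969, 0.2263]
orientation: [-1.703, -2.178, 0.576]
force: [1.2, -0.8, 1.3]
opening: 0.0083
gripper_force: 25.0
```

Call:
apply_moves:
  series:
    - [[0,0,-5],[0,0,0]]
    - [[0,0,-8],[0,0,0]]
    - [[0,0,-12],[0,0,0]]
    - [[0,0,-15],[0,0,0]]
    - [[0,0,-20],[0,0,0]]
    - [[0,0,-20],[0,0,0]]
    - [[0,0,-20],[0,0,0]]
    - [[0,0,0],[0,0,0]]
    - [[0,0,0],[0,0,0]]

```text
t: 4.98
tool_pos: [0.6214, 0.1089, 0.3147]
orientation: [-1.705, -2.18, 0.573]
force: [0.8, 0.1, -1.2]
opening: 0.0085
gripper_force: 25.0
```

```bash
python3 - <<'E'
from g import *
goto(*graspT(.1,sg=-1))
s=robot.read_state();Rc=R.from_rotvec(s['orientation']).as_matrix();p=np.array(s['tool_pos'])
g=p+.167*Rc[:,2]+.036*Rc[:,2]; out=[]
for name in('side','top'):
    im,d,W=cloud(name);np.savez(f'{name}1.npz',im=im,W=W)
    c=robot.calibration(name);E=np.array(c['extrinsics']);K=np.array([[c['fx'],0,c['cx']],[0,c['fy'],c['cy']],[0,0,1.]])
    q,_=cv2.projectPoints(np.array([g,g+.0325*Rc[:,2]]),cv2.Rodrigues(E[:3,:3])[0],E[:3,3],K,np.array(c['D'],float));q=q.reshape(-1,2);print(name,q)
    u,v=q[0].astype(int); r=32; out.append(cv2.resize(im[v-r:v+r,u-r:u+r],None,fx=6,fy=6,interpolation=cv2.INTER_CUBIC))
    # dark points near predicted ring, in tool frame relative to predicted centre
    L=(W.reshape(-1,3)-g)@Rc; k=(np.nan_to_num(np.abs(L),nan=9)<[.045,.012,.045]).all(1)&(im.reshape(-1,3).max(1)<80)&(L[:,2]>-.01); Q=L[k]
    if len(Q): print(len(Q),'min',Q.min(0),'max',Q.max(0),'med',np.median(Q,0)); print(Q[np.argsort(-Q[:,2])[:6]]); np.save(name+'Q.npy',Q)
cv2.imwrite('pics/lift.png',np.hstack(out))
E
```

```text
t 4.98 turn [ 0.0049 -0.0003  0.0009] norm deg 0.2849038721412262 shift mm now-frame [-1.957   0.8743  4.0067] in target-frame [-1.9549  0.8956  4.003 ] F [ 0.8486  0.0941 -1.199 ] open 0.008475849713575049 24.99984494075761
side [[276.7585 202.3983]
 [281.5265 206.3523]]
50 min [-0.0181 -0.0061 -0.0098] max [0.0341 0.0041 0.0347] med [ 0.0099 -0.0018  0.0237]
[[-0.0079 -0.0034  0.0347]
 [ 0.0008 -0.0044  0.0336]
 [-0.014  -0.0037  0.0315]
 [ 0.0009 -0.0023  0.0307]
 [ 0.0023  0.0017  0.0306]
 [ 0.0061 -0.0043  0.0302]]
top [[215.6013 220.3076]
 [218.1154 227.751 ]]
12 min [-0.0338 -0.007  -0.0064] max [-0.0307  0.0012  0.0165] med [-0.032  -0.0052 -0.0003]
[[-0.0311 -0.0056  0.0165]
 [-0.0317 -0.0063  0.0114]
 [-0.0322 -0.005   0.0094]
 [-0.0307 -0.0052  0.0042]
 [-0.0328 -0.006   0.0039]
 [-0.0338 -0.0027  0.0011]]
```

View pics/lift.png

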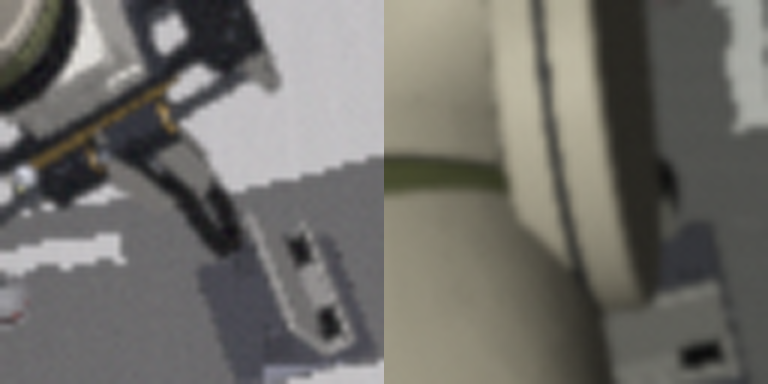

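```bash
cat >> g.py <<'E'
def standT(tilt,foot=(0,0,0),L=.069,slot=(.502,-.215,.010),yaw=np.radians(.5)):
    # tilt: deg top leaning away from robot; foot offset in world from slot
    a=np.radians(tilt); Z=R.from_rotvec([0,0,yaw]).as_matrix()
    z=Z@[-np.sin(a),0,-np.cos(a)]; yy=Z@[np.cos(a),0,-np.sin(a)]
    return np.array(slot)+foot-(.167+L)*z, frame(z,yy)
E
python3 - <<'E'
from g import *
p,Rt=standT(25); b=p-.08*Rt[:,2]; print(p,b); goto(b,Rt)
E
```

```text
[ 0.6017 -0.2141  0.2239] [ 0.6355 -0.2138  0.2964]
 t 5.08 turn [-0.0828  0.1066  0.2088] norm deg 14.244143617045266 shift mm now-frame [-316.7343  -46.8366   44.3455] in target-frame [-322.6082   18.0424    8.9019] F [-0.2119  0.269  -0.996 ] open 0.008461093321545772 24.99977382074576
```

Call:
apply_moves:
  series:
    - [[0,0,0],[-0.0276,0.0355,0.0696]]
    - [[-20,0,0],[-0.0276,0.0355,0.0696]]
    - [[-32,1,0],[-0.0276,0.0355,0.0696]]
    - [[-36,2,1],[0,0,0]]
    - [[-36,2,1],[0,0,0]]
    - [[-36,2,1],[0,0,0]]
    - [[-36,2,1],[0,0,0]]
    - [[-36,2,1],[0,0,0]]
    - [[-36,2,1],[0,0,0]]
    - [[-30,2,1],[0,0,0]]
    - [[-18,2,1],[0,0,0]]
    - [[0,0,0],[0,0,0]]

```text
t: 6.08
tool_pos: [0.6397, -0.2104, 0.2967]
orientation: [-1.975, -1.984, 0.441]
force: [0.6, -0.1, -1.4]
opening: 0.0089
gripper_force: 25.0
```

```bash
python3 - <<'E'
from g import *
p,Rt=standT(25); goto(p-.08*Rt[:,2],Rt)
s=robot.read_state();Rc=R.from_rotvec(s['orientation']).as_matrix();p=np.array(s['tool_pos'])
g=p+.203*Rc[:,2]; out=[]
for name in('side','top'):
    im,d,W=cloud(name)
    c=robot.calibration(name);E=np.array(c['extrinsics']);K=np.array([[c['fx'],0,c['cx']],[0,c['fy'],c['cy']],[0,0,1.]])
    q,_=cv2.projectPoints(g,cv2.Rodrigues(E[:3,:3])[0],E[:3,3],K,np.array(c['D'],float));u,v=q.reshape(2).astype(int);print(u,v); r=32
    out.append(cv2.resize(im[v-r:v+r,u-r:u+r],None,fx=6,fy=6,interpolation=cv2.INTER_CUBIC))
    L=(W.reshape(-1,3)-g)@Rc; k=(np.nan_to_num(np.abs(L),nan=9)<[.045,.012,.045]).all(1)&(im.reshape(-1,3).max(1)<80)&(L[:,2]>-.01); Q=L[k]
    if len(Q): print(len(Q),'min',Q.min(0),'max',Q.max(0)); print(Q[np.argsort(-Q[:,2])[:5]])
cv2.imwrite('pics/pre2.png',np.hstack(out))
E
```

```text
t 6.08 turn [-0.0014 -0.0016 -0.0037] norm deg 0.24524527316052255 shift mm now-frame [-3.388  -3.6907  2.0236] in target-frame [-3.371 -3.706  2.024] F [ 0.5803 -0.1377 -1.3616] open 0.008927371272204878 24.999641983013134
262 134
37 min [-0.0247 -0.0055 -0.0071] max [0.035  0.0037 0.0288]
[[-0.0079  0.0003  0.0288]
 [-0.0162 -0.0005  0.028 ]
 [-0.0053 -0.0038  0.0278]
 [-0.0019 -0.0001  0.0273]
 [-0.0213  0.0025  0.027 ]]
346 209
```

View pics/pre2.png

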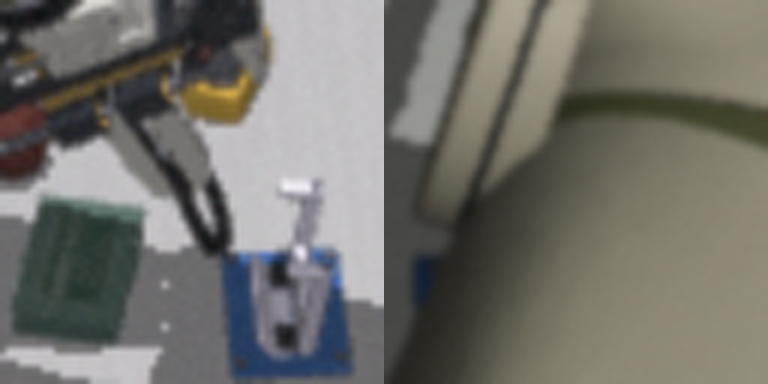

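The side view shows the ring held upright in the fingers over the far side of the stand. Its foot is near crop (215,250) and the slot at (280,300), so I'll descend now.

Call:
apply_moves:
  series:
    - [[-1.7,-1.5,2],[0,0,0]]
    - [[-1.7,-1.5,10],[0,0,0]]
    - [[0,0,12],[0,0,0]]
    - [[0,0,12],[0,0,0]]
    - [[0,0,10],[0,0,0]]
    - [[0,0,8],[0,0,0]]
    - [[0,0,6],[0,0,0]]
    - [[0,0,0],[0,0,0]]
    - [[0,0,0],[0,0,0]]

```text
t: 6.93
tool_pos: [0.6129, -0.2101, 0.2456]
orientation: [-1.972, -1.99, 0.44]
force: [1.3, -0.1, 0.1]
opening: 0.0089
gripper_force: 25.0
```

```bash
python3 - <<'E'
from g import *
p,Rt=standT(25); goto(p,Rt)
s=robot.read_state();Rc=R.from_rotvec(s['orientation']).as_matrix();p=np.array(s['tool_pos'])
im,d,W=cloud('side');u,v=275,147;r=24
cv2.imwrite('pics/ins1.png',cv2.resize(im[v-r:v+r,u-r:u+r],None,fx=10,fy=10,interpolation=cv2.INTER_CUBIC))
E
```

```text
t 6.93 turn [ 0.0009 -0.      0.0004] norm deg 0.05651805335045937 shift mm now-frame [-3.9693 -1.0193 24.3748] in target-frame [-3.9691 -0.9954 24.3758] F [ 1.3196 -0.1175  0.0872] open 0.008877201118787975 24.999889465689193
```

View pics/ins1.png

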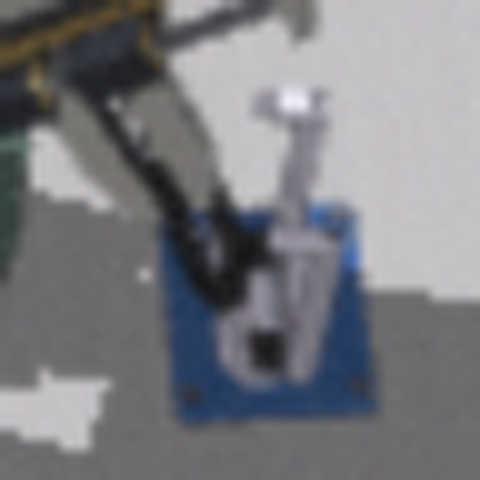

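```bash
python3 - <<'E'
from g import *
p,Rt=standT(25); goto(p,Rt)
E
```

```text
t 6.98 turn [0.0019 0.0003 0.0001] norm deg 0.10854204021900903 shift mm now-frame [-3.7555 -1.0813 24.9876] in target-frame [-3.763  -1.0343 24.9885] F [ 0.179  -0.7754 -1.1705] open 0.008418694667411627 24.999867309088586
```

Call:
apply_moves:
  series:
    - [[-2,0,0],[0,0,0]]
    - [[-2,0,0],[0,0,0]]
    - [[0,0,0],[0,0,0]]
    - [[0,0,0],[0,0,0]]
    - [[0,0,0],[0,0,0]]

```text
t: 7.4
tool_pos: [0.613, -0.2145, 0.2457]
orientation: [-1.973, -1.99, 0.44]
force: [-0.2, 0.4, -1.3]
opening: 0.0084
gripper_force: 25.0
```

```bash
python3 - <<'E'
from g import *
p,Rt=standT(25); goto(p,Rt)
E
```

```text
t 7.4 turn [ 0.0015 -0.     -0.0002] norm deg 0.08747500905680841 shift mm now-frame [ 0.491  -1.0495 24.5725] in target-frame [ 0.4917 -1.0123 24.5741] F [-0.1977  0.4268 -1.3023] open 0.008391673875640927 24.999856185168028
```

Call:
apply_moves:
  series:
    - [[0.4,-0.4,4],[0,0,0]]
    - [[0,0,5],[0,0,0]]
    - [[0,0,4],[0,0,0]]
    - [[0,0,3],[0,0,0]]
    - [[0,0,2],[0,0,0]]
    - [[0,0,0],[0,0,0]]
    - [[0,0,0],[0,0,0]]

```text
t: 7.98
tool_pos: [0.6049, -0.214, 0.2293]
orientation: [-1.973, -1.99, 0.44]
force: [0.2, 0.3, 0.1]
opening: 0.0085
gripper_force: 25.0
```

Call:
apply_moves:
  series:
    - [[0,0,1],[0,0,0]]
    - [[0,0,1],[0,0,0]]
    - [[0,0,0.5],[0,0,0]]
    - [[0,0,0],[0,0,0]]

```text
t: 8.32
tool_pos: [0.6042, -0.2141, 0.2277]
orientation: [-1.974, -1.991, 0.439]
force: [1.1, -0.1, 1.7]
opening: 0.0088
gripper_force: 25.0
```

Call:
apply_moves:
  series:
    - [[0,0,1],[0,0,0]]
    - [[0,0,1],[0,0,0]]
    - [[0,0,0],[0,0,0]]

```text
t: 8.57
tool_pos: [0.6039, -0.2142, 0.2273]
orientation: [-1.975, -1.992, 0.438]
force: [3.3, 0.3, 8.9]
opening: 0.0085
gripper_force: 25.0
```

```bash
python3 - <<'E'
from g import *
p,Rt=standT(25); goto(p,Rt)
E
```

```text
t 8.57 turn [ 0.004   0.001  -0.0003] norm deg 0.23769936274814862 shift mm now-frame [ 0.0519 -0.5992  3.9822] in target-frame [ 0.0482 -0.5832  3.9847] F [3.2878 0.2506 8.8615] open 0.008487028190957629 25.001855757145677
```

```bash
python3 - <<'E'
from g import *
im,d,W=cloud('side');u,v=277,150;r=20
cv2.imwrite('pics/ins2.png',cv2.resize(im[v-r:v+r,u-r:u+r],None,fx=14,fy=14,interpolation=cv2.INTER_CUBIC))
s=robot.read_state();Rc=R.from_rotvec(s['orientation']).as_matrix();p=np.array(s['tool_pos'])
g=p+.203*Rc[:,2]
L=(W.reshape(-1,3)-g)@Rc; k=(np.nan_to_num(np.abs(L),nan=9)<[.045,.010,.045]).all(1)&(im.reshape(-1,3).max(1)<80)&(L[:,2]>-.01); Q=L[k];print(len(Q),'min',Q.min(0),'max',Q.max(0))
c=robot.calibration('side');E=np.array(c['extrinsics']);K=np.array([[c['fx'],0,c['cx']],[0,c['fy'],c['cy']],[0,0,1.]])
pts=[g+Rc@np.array(a) for a in((0,0,.033),(.0325,0,0),(0,0,-.0325),(.0325*.7,0,.0325*.7),(0,0,.037),(.0325,0,.004))]+[np.array([.502,-.215,.01])]
q,_=cv2.projectPoints(np.array(pts),cv2.Rodrigues(E[:3,:3])[0],E[:3,3],K,np.array(c['D'],float));print((q.reshape(-1,2)-[257,130])*14+6.5)
E
```

```text
70 min [-0.0378 -0.0089 -0.0092] max [0.0359 0.0091 0.0382]
[[273.9653 317.6449]
 [230.702  342.1715]
 [169.8746 167.1423]
 [264.16   363.561 ]
 [280.1178 326.539 ]
 [237.1034 351.26  ]
 [285.8347 325.6179]]
```

View pics/ins2.png

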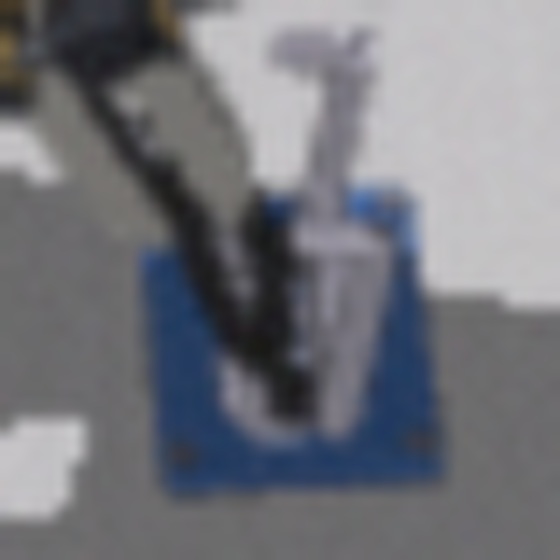

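The side view shows the ring's rim between the slot walls at about crop (290,390). The upward force of about 9 N fits floor contact, which means the ring sits about 4 mm lower in the grip than I assumed. I'll relieve the load, then tip the ring about its foot.

Call:
apply_moves:
  series:
    - [[0,0,-1],[0,0,0]]
    - [[0,0,-0.8],[0,0,0]]
    - [[0,0,0],[0,0,0]]

```text
t: 8.87
tool_pos: [0.6041, -0.2141, 0.2275]
orientation: [-1.973, -1.991, 0.44]
force: [2.3, 0.7, 4.4]
opening: 0.0085
gripper_force: 25.0
```

Call:
apply_moves:
  series:
    - [[0,-11.2,0.26],[-0.047,0,0]]
    - [[0,-11.2,0.26],[-0.047,0,0]]
    - [[0,-11.2,0.26],[-0.047,0,0]]
    - [[0,-11.2,0.26],[-0.047,0,0]]
    - [[0,0,0],[0,0,0]]
    - [[0,0,0],[0,0,0]]

```text
t: 9.37
tool_pos: [0.561, -0.2145, 0.2418]
orientation: [-2.081, -2.098, 0.262]
force: [-0.5, 0.0, -1.0]
opening: 0.0087
gripper_force: 25.0
```

```bash
python3 - <<'E'
from g import *
p,Rt=standT(-7,L=.0725); goto(p,Rt)
s=robot.read_state();Rc=R.from_rotvec(s['orientation']).as_matrix();print(s['tool_pos']+.2395*Rc[:,2],np.degrees(np.arcsin(-Rc[0,2])),s['wrist_torque'])
E
```

```text
t 9.37 turn [-0.3709 -0.0003 -0.0008] norm deg 21.252652775173953 shift mm now-frame [ -0.0712 -86.9614  16.0384] in target-frame [ -0.0039 -86.8609 -16.5742] F [-0.5272  0.0026 -1.0389] open 0.00870256393134795 24.999853281187825
[ 0.5021 -0.2149  0.0097] 14.252241504122564 [-0.1229  0.01    0.0272]
```

Call:
apply_moves:
  series:
    - [[0,-11.1,0.26],[-0.0464,0,0]]
    - [[0,-11.1,0.26],[-0.0464,0,0]]
    - [[0,-11.1,0.26],[-0.0464,0,0]]
    - [[0,-11.1,0.26],[-0.0464,0,0]]
    - [[0,0,0],[0,0,0]]

```text
t: 9.78
tool_pos: [0.5168, -0.2147, 0.248]
orientation: [-2.18, -2.198, 0.068]
force: [-0.6, -0.3, -0.9]
opening: 0.0087
gripper_force: 25.0
```

Call:
apply_moves:
  series:
    - [[0,-11.1,0.26],[-0.0464,0,0]]
    - [[0,-11.1,0.26],[-0.0464,0,0]]
    - [[0,0,0],[0,0,0]]

```text
t: 10.03
tool_pos: [0.4949, -0.2148, 0.2482]
orientation: [2.198, 2.217, 0.034]
force: [-0.5, 0.3, -2.0]
opening: 0.0082
gripper_force: 25.0
```

Call:
apply_moves:
  series:
    - [[0,-11.1,0.26],[-0.0464,0,0]]
    - [[0,-8.4,0.2],[-0.035,0,0]]
    - [[0,0,0],[0,0,0]]
    - [[0,0,0],[0,0,0]]

```text
t: 10.37
tool_pos: [0.4767, -0.2152, 0.2476]
orientation: [2.157, 2.174, 0.12]
force: [0.0, -0.1, 0.1]
opening: 0.0087
gripper_force: 25.0
```

```bash
python3 - <<'E'
from g import *
p,Rt=standT(-7,L=.0725); goto(p,Rt)
s=robot.read_state();Rc=R.from_rotvec(s['orientation']).as_matrix();print(s['tool_pos']+.2395*Rc[:,2],np.degrees(np.arcsin(-Rc[0,2])),s['wrist_torque'])
im,d,W=cloud('side');u,v=277,145;r=24
cv2.imwrite('pics/up.png',cv2.resize(im[v-r:v+r,u-r:u+r],None,fx=12,fy=12,interpolation=cv2.INTER_CUBIC))
E
```

```text
t 10.37 turn [-0.0124 -0.0006 -0.0005] norm deg 0.7146335102273097 shift mm now-frame [-0.0069 -3.8161 -0.5614] in target-frame [-0.0053 -3.8088 -0.6088] F [ 0.0381 -0.0943  0.1217] open 0.00874282992999878 24.99980040403898
[ 0.5029 -0.2148  0.0095] -6.286184037092287 [-0.0573  0.134   0.0148]
```

View pics/up.png

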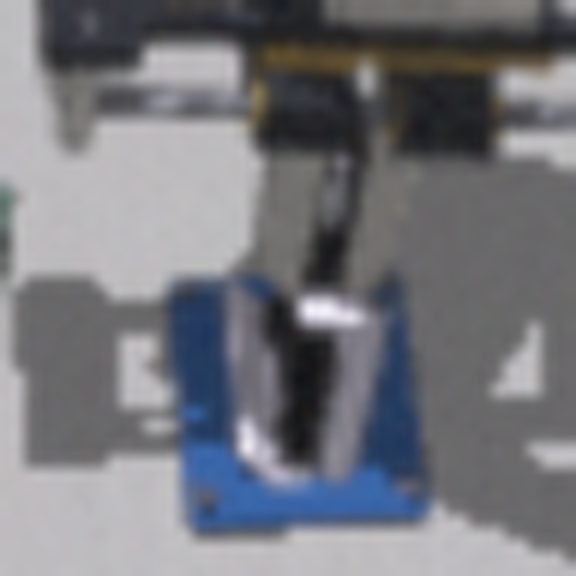

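The ring now stands in the slot at crop (305,380), with its shoulder under the keeper at (330,312). Next I'll ease it back against the uprights and down to the floor.

Call:
apply_moves:
  series:
    - [[0,-1,0],[0,0,0]]
    - [[0,-1,0],[-0.006,0,0]]
    - [[0,0,0],[0,0,0]]

```text
t: 10.67
tool_pos: [0.4746, -0.2151, 0.2474]
orientation: [2.151, 2.171, 0.129]
force: [0.5, -0.2, -0.6]
opening: 0.0086
gripper_force: 25.0
```

Call:
apply_moves:
  series:
    - [[0,-0.7,0],[-0.004,0,0]]
    - [[0,-0.7,0],[0,0,0]]
    - [[0,0,0],[0,0,0]]

```text
t: 10.92
tool_pos: [0.4729, -0.2152, 0.2473]
orientation: [2.149, 2.167, 0.134]
force: [1.7, 0.2, -1.6]
opening: 0.0089
gripper_force: 25.0
```

Call:
apply_moves:
  series:
    - [[0,0,0.7],[0,0,0]]
    - [[0,0,0.7],[0,0,0]]
    - [[0,0,0],[0,0,0]]

```text
t: 11.17
tool_pos: [0.4732, -0.2153, 0.2461]
orientation: [2.149, 2.167, 0.133]
force: [0.6, 0.1, 1.2]
opening: 0.0086
gripper_force: 25.0
```

Call:
apply_moves:
  series:
    - [[0,-0.7,0.5],[0,0,0]]
    - [[0,-0.5,0.4],[0,0,0]]
    - [[0,0,0],[0,0,0]]

```text
t: 11.42
tool_pos: [0.4726, -0.2154, 0.2459]
orientation: [2.147, 2.166, 0.135]
force: [1.7, 1.9, 4.5]
opening: 0.0086
gripper_force: 25.0
```

Call:
apply_moves:
  series:
    - [[0,-0.7,0],[0,0,0]]
    - [[0,-0.6,0],[0,0,0]]
    - [[0,0,0],[0,0,0]]

```text
t: 11.67
tool_pos: [0.4718, -0.2153, 0.2459]
orientation: [2.146, 2.165, 0.137]
force: [7.4, 1.7, 1.4]
opening: 0.0086
gripper_force: 25.0
```

```bash
python3 - <<'E'
from g import *
s=robot.read_state();Rc=R.from_rotvec(s['orientation']).as_matrix();print(s['tool_pos']+.2395*Rc[:,2],np.degrees(np.arcsin(-Rc[0,2])),s['wrist_torque'],s['force'])
E
```

```text
[ 0.5022 -0.2153  0.0083] -7.279972768455647 [ 0.1587 -1.3364  0.2117] [7.4385 1.6809 1.3674]
```

Call:
apply_moves:
  series:
    - [[0,0,0],[0,0,0]]
    - [[0,0,0],[0,0,0]]
    - [[0,0,0],[0,0,0]]
    - [[0,0,0],[0,0,0]]
    - [[0,0,0],[0,0,0]]
    - [[0,0,0],[0,0,0]]
  claw: 0.3

```text
t: 12.17
tool_pos: [0.4704, -0.2152, 0.2443]
orientation: [2.15, 2.168, 0.133]
force: [0.3, 0.0, -0.9]
opening: 0.0278
gripper_force: 0.0
```

Call:
apply_moves:
  series:
    - [[0,0,-3],[0,0,0]]
    - [[0,0,-6],[0,0,0]]
    - [[0,0,-10],[0,0,0]]
    - [[0,0,-15],[0,0,0]]
    - [[0,0,-20],[0,0,0]]
    - [[0,0,-30],[0,0,0]]
    - [[0,0,-30],[0,0,0]]
    - [[0,0,0],[0,0,0]]

```text
t: 12.83
tool_pos: [0.4578, -0.2163, 0.366]
orientation: [2.141, 2.16, 0.136]
force: [-0.2, -0.3, 0.9]
opening: 0.0282
gripper_force: 0.0
```

```bash
python3 - <<'E'
from g import *
im,d,W=cloud('side');u,v=277,145;r=24
a=cv2.resize(im[v-r:v+r,u-r:u+r],None,fx=8,fy=8,interpolation=cv2.INTER_CUBIC)
im,d,W=cloud('side');cv2.imwrite('pics/end.png',np.hstack([a,cv2.resize(im[180:280,240:340],(384,384),interpolation=cv2.INTER_CUBIC)]))
E
```

```text
(no output)
```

View pics/end.png

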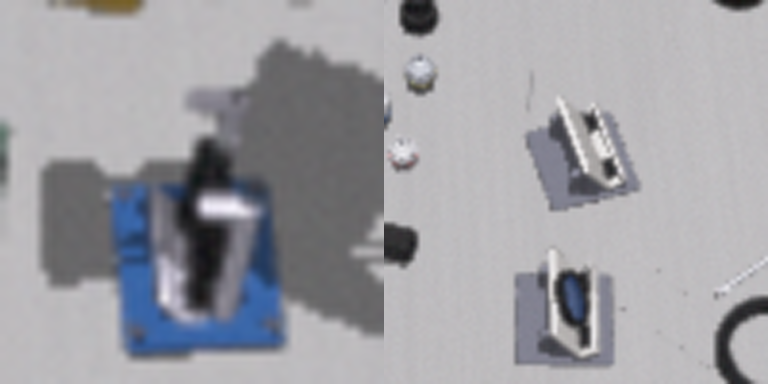

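The ring stands in the stand at left crop (205,240), under the keeper at (228,207), and the filter is untouched at right crop (570,300). I'll check the recline once from depth before handing in.

```bash
python3 - <<'E'
from g import *
for nm in('side','top'):
    im,d,W=cloud(nm);P=W.reshape(-1,3);k=(im.reshape(-1,3).max(1)<70)&(np.nan_to_num(np.abs(P-[.495,-.215,.06]),nan=9)<[.03,.045,.06]).all(1)&(P[:,2]>.03)
    Q=P[k]; print(nm,len(Q))
    if len(Q)>8:
        a=np.polyfit(Q[:,2],Q[:,0],1);print('slope deg',np.degrees(np.arctan(a[0])),'x at z=.01,.075',np.polyval(a,[.01,.075]),'y range',Q[:,1].min(),Q[:,1].max(),'zmax',Q[:,2].max())
E
```

```text
side 39
slope deg -6.344309735052751 x at z=.01,.075 [0.5021 0.4949] y range -0.24418457769711763 -0.1804545555463555 zmax 0.08265655917069051
top 102
slope deg -0.4645600817867559 x at z=.01,.075 [0.494  0.4935] y range -0.24606465532930102 -0.18007965334958959 zmax 0.09449950972456421
```

```bash
python3 -c "
from plant import robot
print(robot.close_job())"
```

```text
the job is handed in; nothing more can be done
None
```

The clamp ring is in the blue-footed stand, screw up, under both keepers and leaning back against the uprights; the gripper is clear, the filter was left alone, and the job was handed in at about 13 s.

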